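# Seat the battery module in the test stop and start the test

## Robot

A 6-joint arm with a two-finger parallel gripper is mounted at the origin on the work surface. World frame = base frame: x ahead of the robot, y to its left, z up, the work surface at z = 0. Lengths are in mm, angles in rad, forces in N, time in s.
With the tool pointing down it reaches from about 400 to 925 mm from the base axis. Payload 12.5 kg.
Tool frame: the origin (TCP) lies midway between the tips of the shut fingers; the grasp point (between the pads) lies 19 mm behind it; z points along the fingers, y is the line along which they close (so a half turn about z gives the same grasp; the last joint's range is limited). The gripper opens to 95 mm and grips with 3 to 60 N. Pads are 20 mm wide; open, the fingers measure 119 mm over their backs; the gripper's body (75 mm by 180 mm) begins 59 mm behind the grasp point.
Start: joints at [-1.435, 0.491, 1.559, -0, 1.092, -0.106], TCP at [149.679, -606.83, 214.661] pointing down, gripper open.
Joint ranges: [-3.1, 3.1], [-0.84, 2.19], [0.05, 2.79], [-1.13, 4.28], [0.06, 2.93], [-2.69, 2.69]. Speed limits (rad/s): [2.22, 2.22, 2.79, 3.14, 3.14, 3.14].

## Interface

Orientations are given as [roll, pitch, yaw] about the fixed x, y, z axes, in that order (R = Rz(yaw) Ry(pitch) Rx(roll)).
In Python, from cell import env gives the robot as it stands.
- The arm moves only by the tool arm_command, never from a script. Its argument "targets" is a list of rows, each a list of 5 numbers: the shift along the tool's x, y, z in mm, then the turn about the tool's z in degrees, then the opening, from 0 (shut) to 1 (fully open). In form: [[tx, ty, tz, roll, fingers], ...]. A call has 1 to 5 rows; each row is the pose to reach, as a shift and turn from the pose commanded when the call began, along the tool's axes at that moment; what a row does not reach only later rows make up. A row lasts 1/10 s, in which the tool goes at most 50 mm and 8.59 degrees, less where a joint would pass 70% of its speed; a pose out of reach is approached as far as the arm can. A call with a gripper value outside its range is refused whole. The fingers move at their own pace and stop on an object; the grip force is fixed at half the most. Time passes only in rows, so rows that repeat a pose let the fingers close. It gives the time, the measured TCP pose, the force, the opening and the grip force at its end, in the units of the state.
- env.state(): the state, without advancing time (a new reading comes with each control period).
- env.read_camera(name): name is "scene" or "top" or "wrist"; returns a dict with "frame" (400x640x3 uint8, red, green, blue), "vertical_fov" (degrees; the focal length in pixels is half the picture's height over the tangent of half this angle, whatever the lens; pixels are square), "cx", "cy" (the principal point, pixels), "world_from_camera" (4x4, takes a point from camera to world coordinates); the wrist camera has in their place "hand_eye" (4x4, takes a point from camera to tool coordinates, whose origin is the TCP and whose axes are the flange's). Camera axes: x right, y down, z forward; pixel columns grow to the right and rows downward; lengths in mm; the calibration is good to about 2 mm. A picture is of the moment at which its call begins: read the wrist's pose just before it. There is no depth.
- env.job_done(): hands the job in; it is judged then, once.
The state is a dict: "t": time; "joints": joint angles; "qvel": joint speeds; "tau": joint torques, N m; "eef_pos": TCP position; "tcp_rot": TCP orientation; "ft_force": force on the tool from outside, world axes, zero at the start; "moment": the same for the moment, N m; "opening": opening from 0.0 (shut) to 1.0 (fully open); "grip_force": force on a finger pad.
Only numpy, scipy, OpenCV 4.12 (cv2) and the standard library are available. Lean on these libraries where they do the work, as an engineer would, in place of code of your own. Each camera call takes 0.05 s, during which the arm holds its last target. There are 200 camera calls.

## Task

Push the large battery module along the bench, without lifting it, into the corner of the L-shaped aluminium stop, so that its long side lies flush against the long rail and its end flush against the short rail. Then press the larger of the two buttons on the grey control box all the way in with a fingertip and let it come back out. Leave the smaller button alone and everything else on the bench where it stands.

Things in the scene. Friction and masses are not known exactly. Their poses are not given: they have to be found in the camera images.
- module: The large battery module to be pushed, loose, 0.6 to 0.92 kg: a flat block of 6 x 2 blue cells between two black holder strips, 90 mm (its x) by 132 mm (its y) and 46 mm high; too wide to grip. Origin at the centre of its underside, z up. It starts on the open side of the stop, clear of both rails, its y axis within about 20 degrees of the long rail.
- module_mid (a point): Centre of the large module, half-way up (23 mm above its underside); axes as the module's.
- stop: Fixed L of two aluminium rails, 20 mm wide, 25 mm high. Origin on the bench at the INNER corner. Long rail (far side): inner face is its plane x = 0, 250 mm along -y. Short rail (left): inner face is plane y = 0, 100 mm along -x. Its x axis points away from the robot, turned up to 9 degrees. Seated, the module's centre is at x = -45, y = -66 mm in this frame, axes parallel.
- panel: Grey control box fixed on the bench to the left, 90 mm (x) by 130 mm (y) by 40 mm high, two black push buttons in steel housings on its top. Origin at the centre of its underside.
- start (a joint): Travel of the larger button, m: 0 = out, 0.006 = fully in (straight down). Springs back; fully in takes 5 N.
- start_top (a point): Centre of the top face of the larger button, 36 mm across, 28 mm to the -y side of the control box's centre.
- minor (a joint): Travel of the smaller button (leave alone), m: 0 = out.
- minor_top (a point): Centre of the top face of the smaller button, 18 mm across, 64 mm to the +y side of the larger one.
- small_module: Bystander: small battery module of 3 x 2 cells, 90 x 67.5 x 46 mm high, right of the work. Origin at the centre of its underside (so for all bystanders).
- tape: Bystander: roll of black tape lying flat, 90 mm across, 19 mm high, beyond the long rail.
- cell_a: Bystander: single cell standing upright, 21 mm across, 70 mm high, beyond the long rail.
- cell_b: Bystander: a second such cell, beyond the long rail.
- screwdriver: Bystander: screwdriver lying along x, 170 mm long, just left of the short rail.
- meter: Bystander: grey multimeter lying flat, 150 x 75 x 35 mm, far left.
- scanner: Bystander: hand scanner lying flat, about 200 x 60 x 35 mm, far right.
Things that resemble listed ones, but are neither listed nor needed, are in the scene too. Leave any purple look-alike of the module alone. Leave any brown look-alike of the panel alone.

How it is judged (in metres and radians):
On the way, in this order (a step that is already met when the one before it is completed fails the run):
1. the module lies square in the corner, against both rails (x of module_mid in the frame of stop between -0.049 and -0.04 m and y of module_mid in the frame of stop between -0.07 and -0.06 m and angle between the x axis of module and the x axis of stop, either way round below 0.035 rad and linear speed of module below 0.01 m/s), for 0.2 s.
2. the larger button is pressed in (value of joint start above 0.0045 m), for 0.05 s.
At the end, for the whole second after the job is handed in: The large module rests flat on the bench in the corner of the stop, within 4 mm of both rails and within 2 degrees of square to them, at rest; the larger button, pressed at least 4.5 mm in after the module was seated, is out again; the robot touches nothing (all of step 1 and angle between module's own z axis and vertical below 0.03 rad and height (world z) of module_mid below 0.027 m and value of joint each of start, minor below 0.0015 m).
It fails at once if the large module is lifted off the bench (more than 10 mm) or tipped (more than 0.2 rad) (height (world z) of module_mid above 0.033 m or angle between module's own z axis and vertical above 0.2 rad).
It fails at once if the smaller button is pressed (more than 2.5 mm) (value of joint minor above 0.0025 m).
It fails at once if the larger button is pressed before the module has reached the stop (value of joint start above 0.0035 m and not (x of module_mid in the frame of stop between -0.049 and -0.04 m and y of module_mid in the frame of stop between -0.07 and -0.06 m and angle between the x axis of module and the x axis of stop, either way round below 0.035 rad)).
It fails at once if a bystander is moved more than 15 mm (distance of any of small_module, tape, cell_a, cell_b, screwdriver, meter, scanner from where it was at the start of the episode above 0.015 m).
It also fails if it takes over 58 s, if anything falls off the work surface, if the arm or the gripper's body presses on something with over 40 N, if the wrist force passes 120 N, or if a joint passes its speed limit or range.

## Working session

There is one attempt and no reset: what is moved stays moved. The work goes in short steps, Python scripts to look and compute and a tool call to move; the robot and the scene stay as the last step left them, time stands still between calls to the robot, and variables do not carry over. Pictures are saved under pics/ and viewed, at most 10 in all, crops included, and the job is handed in when it is done.

Besides the shell and the picture viewer there is one more tool, called after "Call:" as name(argument=value, ...) on one line, values as JSON. arm_command: Moves the arm, as the interface text tells. Its arguments: {"type":"object","properties":{"targets":{"type":"array","items":{"type":"array","items":{"type":"number"}}}},"required":["targets"]}

```bash
mkdir -p pics; cat > h.py <<'E'
from cell import env
import numpy as np, cv2
def snap(n,f):
    c=env.read_camera(n); cv2.imwrite('pics/'+f,c['frame'][:,:,::-1]); np.save('pics/'+n+'.npy',{k:v for k,v in c.items()},allow_pickle=True); return c
def px2w(c,u,v,z):
    f=200/np.tan(np.radians(c['vertical_fov'])/2); T=np.array(c['world_from_camera'])
    d=T[:3,:3]@np.array([(u-c['cx'])/f,(v-c['cy'])/f,1]); o=T[:3,3]
    return o+d*(z-o[2])/d[2]
def load(n): return np.load('pics/'+n+'.npy',allow_pickle=True).item()
E
python3 - <<'E'
from h import *
s=env.state();print(s)
for n in('top','scene'):
    c=snap(n,n+'0.png');print({k:v for k,v in c.items() if k!='frame'})
E
```

```text
{'t': 0.0, 'joints': array([-1.43460772e+00,  4.91577786e-01,  1.55945717e+00,  4.85612806e-06,
        1.09168705e+00, -1.05568409e-01]), 'qvel': array([-0.00031304,  0.00049804,  0.00062942, -0.00135694, -0.00105805,
        0.00064476]), 'tau': array([-8.85289792e-04, -6.12638927e+01, -2.58180320e+01,  6.92061125e-02,
        4.81661002e-02, -7.93438403e-05]), 'eef_pos': array([ 149.63964292, -606.57077765,  214.04776447]), 'tcp_rot': array([-3.14047004e+00, -1.23285393e-04,  2.41754707e-01]), 'ft_force': array([0.11822095, 0.09806486, 0.32537819]), 'moment': array([-0.0119101 , -0.01975706,  0.01608218]), 'grip_force': 0.0, 'opening': 0.9967415045218312}
{'vertical_fov': 43.57543476339423, 'cx': 326.38684542924614, 'cy': 201.82601008811432, 'world_from_camera': array([[-2.65860000e-02, -9.90492554e-01,  1.34972903e-01,
         3.25877575e+02],
       [-9.99401882e-01,  2.93231034e-02,  1.83312136e-02,
        -3.37606250e+01],
       [-2.21147550e-02, -1.34404819e-01, -9.90679707e-01,
         1.61576678e+03],
       [ 0.00000000e+00,  0.00000000e+00,  0.00000000e+00,
         1.00000000e+00]])}
{'vertical_fov': 49.50497446368696, 'cx': 324.2976394124723, 'cy': 196.99557102378796, 'world_from_camera': array([[-6.45685620e-01,  5.87999510e-01, -4.87182364e-01,
         1.15162464e+03],
       [ 7.63431145e-01,  4.83537897e-01, -4.28210217e-01,
         5.08423299e+02],
       [-1.62162625e-02, -6.48419369e-01, -7.61110606e-01,
         1.01977102e+03],
       [ 0.00000000e+00,  0.00000000e+00,  0.00000000e+00,
         1.00000000e+00]])}
```

View pics/top0.png

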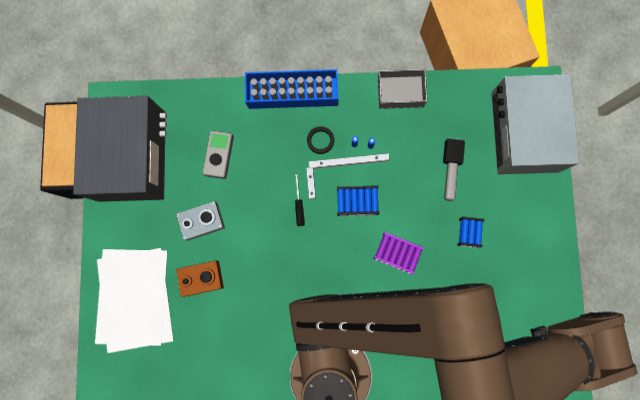

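The top view shows the module at about (358,200), the stop's corner at (313,167), the grey panel at (200,220), and a purple look-alike at (398,253). I'll enlarge this area to read it more closely.

```bash
python3 - <<'E'
from h import *
c=load('top');f=c['frame'][:,:,::-1]
a=cv2.resize(f[140:230,290:400],None,fx=7,fy=6.6666667,interpolation=cv2.INTER_CUBIC)
a=cv2.resize(f[145:230,290:400],None,fx=7,fy=7,interpolation=cv2.INTER_CUBIC)
cv2.imwrite('pics/crop1.png',a)
b=cv2.resize(f[190:250,170:230],None,fx=8,fy=8,interpolation=cv2.INTER_CUBIC)
cv2.imwrite('pics/crop2.png',b)
E
```

```text
(no output)
```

View pics/crop1.png

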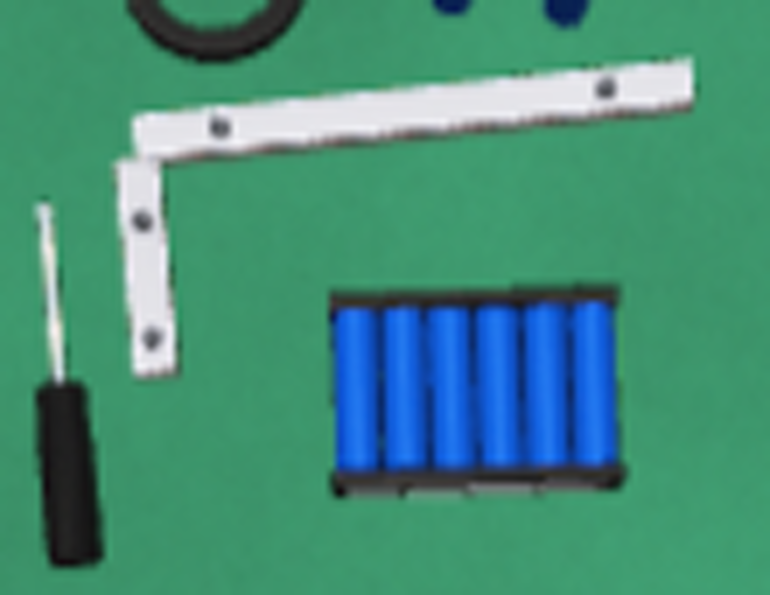

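View pics/crop2.png

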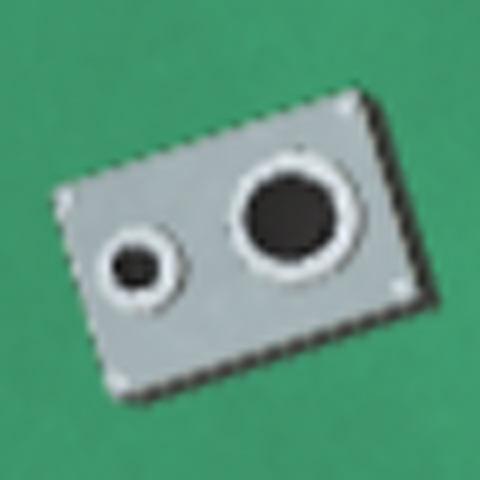

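Crop 1 shows the long rail's inner top edge from (160,157) to (692,102) and the short rail's from (158,160) to (176,372). The module's top corners are (331,292), (617,287), (624,470) and (332,476). Crop 2 shows the large button at (290,216) and the small one at (135,267).

```bash
python3 - <<'E'
from h import *
c=load('top')
def P(u,v,z,o=(290,145),k=7): return px2w(c,o[0]+(u+.5)/k-.5,o[1]+(v+.5)/k-.5,z)[:2]
for n,z,l in(('long',25,[(160,157),(692,102)]),('short',25,[(158,160),(176,372)]),('mod',46,[(331,292),(617,287),(624,470),(332,476)]),('sd',10,[(42,205),(75,565)])):
    q=[P(u,v,z) for u,v in l]; print(n,np.round(q,1),np.round([np.linalg.norm(q[i]-q[(i+1)%len(q)]) for i in range(len(q))],1), [round(np.degrees(np.arctan2(*(q[(i+1)%len(q)]-q[i])[::-1])),1) for i in range(len(q))], np.mean(q,0))
for u,v in((290,216),(135,267)): print(P(u,v,52,(170,190),8))
print(np.round([P(u,v,40,(170,190),8) for u,v in((55,190),(358,90),(418,295),(115,392))],1))
print(np.round([px2w(c,u,v,46) for u,v in((383,233),(423,246),(413,272),(374,257))],1))
E
```

```text
long [[ 657.8   37.9]
 [ 676.1 -208.9]] [247.4 247.4] [np.float64(-85.8), np.float64(94.2)] [666.95960738 -85.49249385]
short [[656.5  38.8]
 [557.1  32.8]] [99.6 99.6] [np.float64(-176.5), np.float64(3.5)] [606.75440876  35.83992069]
mod [[ 588.6  -39.3]
 [ 587.  -169. ]
 [ 503.4 -168.7]
 [ 504.5  -37.3]] [129.7  83.5 131.4  84.1] [np.float64(-90.7), np.float64(179.8), np.float64(89.5), np.float64(-1.4)] [ 545.88416436 -103.5764031 ]
sd [[639.9  94.2]
 [470.9  82.1]] [169.4 169.4] [np.float64(-175.9), np.float64(4.1)] [555.36656918  88.14547882]
[503.23948453 377.26350465]
[484.78121275 438.61701506]
[[517.8 474.7]
 [554.4 353.4]
 [471.6 329.2]
 [436.5 449.7]]
[[ 436.  -179.4   46. ]
 [ 392.  -302.    46. ]
 [ 312.6 -267.    46. ]
 [ 362.1 -148.3   46. ]]
```

```bash
cat >> h.py <<'E'
O=np.array([657.5,38.5]); A=np.radians(4.0)
RS=np.array([[np.cos(A),-np.sin(A)],[np.sin(A),np.cos(A)]])
from scipy.spatial.transform import Rotation as Ro
def go(x,y,z,yaw=None,stop=False):
    s=env.state(); p=s['eef_pos']; R=Ro.from_euler('xyz',s['tcp_rot']).as_matrix()
    t=np.array([x,y,z],float)
    if stop: t[:2]=O+RS@t[:2]
    yw=np.degrees(s['tcp_rot'][2])
    print('t',s['t'],'now',p.round(1),'yaw',yw.round(2),'F',s['ft_force'].round(1),'stopframe',(RS.T@(p[:2]-O)).round(1))
    print('shift',(R.T@(t-p)).round(1),'roll',None if yaw is None else round((yw-yaw+180)%360-180,2))
E
python3 -c "
from h import *
go(470,-110,150,4)"
```

```text
t 0.1 now [ 149.6 -606.6  214.1] yaw 13.85 F [ 0.2 -0.2 -0.1] stopframe [-551.6 -608.1]
shift [ 430.  -405.4   64.6] roll 9.85
```

Call:
arm_command(targets=[[36,-34,5,0,1],[72,-68,11,0,1],[108,-101,16,0,1],[144,-135,22,0,1],[180,-170,27,0,1]])

```text
t: 0.6
eef_pos: [284.1, -397.2, 187.3]
tcp_rot: [-3.141, 0.0, 0.241]
ft_force: [1.8, -0.5, 0.7]
opening: 0.999
grip_force: 0.0
```

Call:
arm_command(targets=[[36,-34,5,0,1],[72,-68,11,0,1],[108,-101,16,0,1],[144,-135,22,0,1],[180,-170,27,0,1]])

```text
t: 1.1
eef_pos: [418.0, -189.5, 160.4]
tcp_rot: [3.142, 0.0, 0.242]
ft_force: [0.8, -0.9, -0.2]
opening: 1.0
grip_force: 0.0
```

Call:
arm_command(targets=[[35,-33,5,5,1],[70,-65,10,9.85,1],[70,-65,10,9.85,1],[70,-65,10,9.85,1],[70,-65,10,9.85,1]])

```text
t: 1.6
eef_pos: [469.3, -112.0, 150.7]
tcp_rot: [3.142, 0.0, 0.07]
ft_force: [0.1, -0.4, -0.2]
opening: 1.0
grip_force: 0.0
```

```bash
python3 - <<'E'
from h import *
go(470,-108,14,4)
c=env.read_camera('wrist'); print(c['hand_eye'],c['vertical_fov'],c['cx'],c['cy']); cv2.imwrite('pics/w1.png',c['frame'][:,:,::-1])
E
```

```text
t 1.6 now [ 469.3 -112.   150.7] yaw 4.02 F [ 0.1 -0.4 -0.2] stopframe [-198.3 -137. ]
shift [  1.   -4.  136.7] roll 0.02
[[ 3.58857256e-04 -9.58649292e-01 -2.84589892e-01  8.04316348e+01]
 [ 9.99999845e-01  2.22852048e-04  5.10278989e-04 -4.94962558e-01]
 [-4.25757151e-04 -2.84590031e-01  9.58649223e-01 -1.69453034e+02]
 [ 0.00000000e+00  0.00000000e+00  0.00000000e+00  1.00000000e+00]] 65.75031069747229 315.1970183589877 199.57170787235938
```

View pics/w1.png

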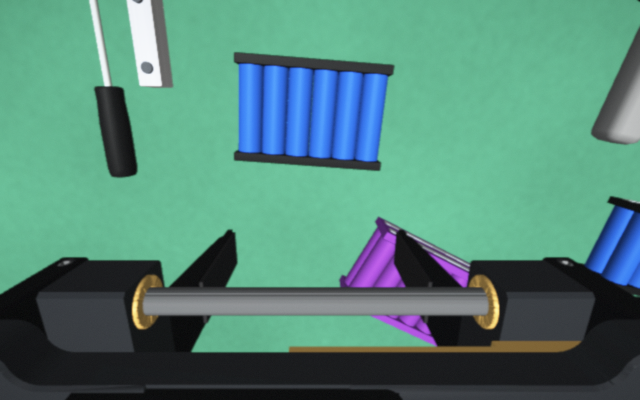

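The wrist view shows the module's near top edge from (235,157) to (380,167) and its far edge from (235,55) to (393,70). The purple look-alike's nearest corner is at (378,218), close to the right finger's path.

```bash
cat >> h.py <<'E'
def wrist(c,s,pts,z):
    T=np.eye(4);T[:3,:3]=Ro.from_euler('xyz',s['tcp_rot']).as_matrix();T[:3,3]=s['eef_pos']
    d=dict(c,world_from_camera=T@np.array(c['hand_eye']))
    return np.array([px2w(d,u,v,z)[:2] for u,v in pts])
E
python3 - <<'E'
from h import *
s=env.state();c=env.read_camera('wrist')
q=wrist(c,s,[(235,157),(380,167),(393,70),(235,55),(378,218),(341,284)],46);print(q.round(1),q[:4].mean(0))
E
```

```text
[[ 502.6  -38.3]
 [ 502.6 -167.9]
 [ 583.5 -168.2]
 [ 585.8  -38.7]
 [ 454.3 -172.3]
 [ 381.6 -144.2]] [ 543.63753687 -103.28249121]
```

Call:
arm_command(targets=[[8,-11,30,0,0.8],[8,-11,65,0,0.8],[8,-11,100,0,0.8],[8,-11,125,0,0.8],[8,-11,136,0,0.8]])

```text
t: 2.2
eef_pos: [475.9, -100.7, 13.0]
tcp_rot: [-3.141, 0.002, 0.068]
ft_force: [-0.0, -0.1, 0.7]
opening: 0.799
grip_force: 0.0
```

```bash
python3 - <<'E'
from h import *
go(0,0,0,4)
E
```

```text
t 2.2 now [ 475.9 -100.7   13. ] yaw 3.91 F [-0.  -0.1  0.7] stopframe [-190.9 -126.2]
shift [-467.9 -132.9   14.2] roll -0.09
```

Call:
arm_command(targets=[[9,0,0,0,0.8],[18,0,0,0,0.8],[27,0,0,0,0.8],[36,0,0,0,0.8],[45,0,0,0,0.8]])

```text
t: 2.7
eef_pos: [522.1, -96.5, 15.7]
tcp_rot: [3.142, 0.001, 0.07]
ft_force: [-6.7, 0.3, 2.4]
opening: 0.799
grip_force: 3.6
```

Call:
arm_command(targets=[[9,0,0,0,0.8],[18,0,0,0,0.8],[26,0,0,0,0.8],[34,0,0,0,0.8],[40,0,0,0,0.8]])

```text
t: 3.2
eef_pos: [562.3, -93.7, 15.7]
tcp_rot: [3.141, 0.0, 0.07]
ft_force: [-8.3, -0.7, 4.3]
opening: 0.8
grip_force: 4.0
```

Call:
arm_command(targets=[[2,0,0,0,0.8],[3,0,0,0,0.8],[4,0,0,0,0.8],[5,0,0,0,0.8],[5,0,0,0,0.8]])

```text
t: 3.7
eef_pos: [566.2, -93.4, 15.7]
tcp_rot: [-3.142, 0.001, 0.071]
ft_force: [-10.4, -0.7, 4.7]
opening: 0.8
grip_force: 4.9
```

Call:
arm_command(targets=[[1,0,0,0,0.8],[2,0,0,0,0.8],[3,0,0,0,0.8],[3,0,0,0,0.8],[3,0,0,0,0.8]])

```text
t: 4.2
eef_pos: [566.2, -93.3, 15.7]
tcp_rot: [-3.14, 0.008, 0.071]
ft_force: [-25.6, -6.3, 15.9]
opening: 0.8
grip_force: 12.9
```

The force jumped and the arm stopped, so the module is on the long rail. I'll back off and move round to the end face.

Call:
arm_command(targets=[[-15,0,0,0,0.8],[-30,0,0,0,0.7],[-30,0,-40,0,0.6],[-30,0,-80,0,0.5],[-30,0,-110,0,0.5]])

```text
t: 4.7
eef_pos: [541.3, -95.6, 128.1]
tcp_rot: [3.14, -0.004, 0.07]
ft_force: [-0.1, 0.5, -0.7]
opening: 0.529
grip_force: 0.0
```

Call:
arm_command(targets=[[-30,0,-20,-8,0.5],[-60,20,-20,-16,0.5],[-60,60,-20,-24,0.5],[-60,60,-20,-24,0.5],[-60,60,-20,-24,0.5]])

```text
t: 5.2
eef_pos: [484.9, -160.2, 145.6]
tcp_rot: [3.14, -0.002, 0.486]
ft_force: [-0.3, -0.1, -0.1]
opening: 0.501
grip_force: 0.0
```

```bash
python3 - <<'E'
from h import *
go(-46,-132-60,120,94,True)
s=env.state();c=snap('wrist','w2.png');np.save('pics/s.npy',s,allow_pickle=True)
E
```

```text
t 5.2 now [ 484.9 -160.2  145.6] yaw 27.83 F [-0.3 -0.1 -0.1] stopframe [-186.  -186.1]
shift [125.7  61.9  26. ] roll -66.17
```

View pics/w2.png

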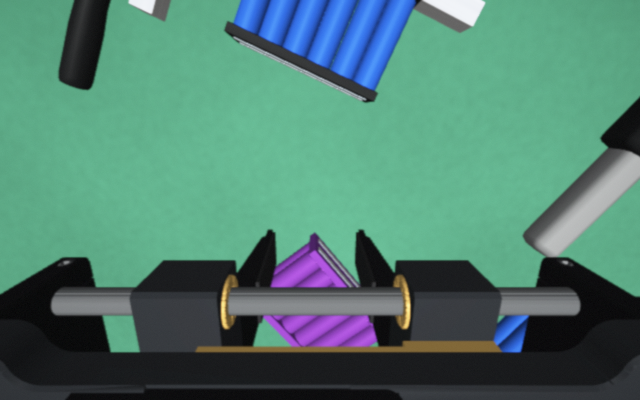

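The module is against the long rail. Its near edge runs from (226,27) to (375,98), and the rail end is at (470,15).

```bash
python3 - <<'E'
from h import *
s=np.load('pics/s.npy',allow_pickle=True).item();c=load('wrist')
q=wrist(c,s,[(226,27),(376,95)],46);print(q.round(1),(q-O)@RS,np.degrees(np.arctan2(*(q[0]-q[1])[::-1]))-90)
t=O+RS@np.array([-46,-210]);go(*t,120,94)
E
```

```text
[[ 577.   -32.8]
 [ 588.5 -162. ]] [[ -85.23196893  -65.48793737]
 [ -82.76645216 -195.16839992]] 5.089190193997609
t 5.25 now [ 484.7 -159.4  145.4] yaw 27.87 F [-0.4  0.1 -0.2] stopframe [-186.2 -185.4]
shift [118.2  79.2  25.6] roll -66.13
```

Call:
arm_command(targets=[[28,23,5,-8.5,0.5],[56,46,10,-17,0.5],[84,70,15,-25.5,0.5],[112,93,20,-34,0.5],[112,93,25,-42,0.5]])

```text
t: 5.75
eef_pos: [630.5, -188.3, 119.2]
tcp_rot: [3.139, -0.0, 1.228]
ft_force: [-1.2, 0.2, -0.0]
opening: 0.497
grip_force: 0.0
```

Call:
arm_command(targets=[[0,0,0,-8.5,0.5],[0,0,0,-17,0.5],[0,0,0,-24.1,0.5],[0,0,0,-24.1,0.5],[0,0,0,-24.1,0.5]])

```text
t: 6.25
eef_pos: [627.0, -188.1, 119.8]
tcp_rot: [3.141, 0.0, 1.639]
ft_force: [0.4, 1.0, 0.3]
opening: 0.499
grip_force: 0.0
```

```bash
python3 - <<'E'
from h import *
go(-46,-225,14,94,True)
E
```

```text
t 6.25 now [ 627.  -188.1  119.8] yaw 93.9 F [0.4 1.  0.3] stopframe [ -46.2 -223.9]
shift [ -1.    0.2 105.8] roll -0.1
```

Call:
arm_command(targets=[[0,0,35,0,0.5],[0,0,70,0,0.5],[0,0,92,0,0.5],[0,0,104,0,0.5],[5,0,104,0,0.5]])

```text
t: 6.75
eef_pos: [625.9, -183.9, 14.5]
tcp_rot: [-3.14, -0.001, 1.64]
ft_force: [-0.8, -0.8, -0.7]
opening: 0.501
grip_force: 0.0
```

Call:
arm_command(targets=[[7,0,0,0,0.5],[15,0,0,0,0.5],[23,0,0,0,0.5],[31,0,0,0,0.5],[39,0,0,0,0.5]])

```text
t: 7.25
eef_pos: [624.3, -145.2, 17.1]
tcp_rot: [3.139, 0.002, 1.642]
ft_force: [0.3, -6.6, 1.3]
opening: 0.5
grip_force: 3.0
```

Call:
arm_command(targets=[[7,0,0,0,0.5],[14,0,0,0,0.5],[21,0,0,0,0.5],[27,0,0,0,0.5],[32,0,0,0,0.5]])

```text
t: 7.75
eef_pos: [622.0, -113.2, 17.1]
tcp_rot: [3.139, 0.002, 1.643]
ft_force: [0.9, -6.2, 0.8]
opening: 0.502
grip_force: 3.1
```

Call:
arm_command(targets=[[2,0,0,0,0.5],[3,0,0,0,0.5],[4,0,0,0,0.5],[5,0,0,0,0.5],[5,0,0,0,0.5]])

```text
t: 8.25
eef_pos: [621.6, -108.5, 17.1]
tcp_rot: [3.139, 0.002, 1.642]
ft_force: [0.8, -5.3, 2.4]
opening: 0.499
grip_force: 2.7
```

```bash
python3 - <<'E'
from h import *
go(-46,-142,14,94,True)
E
```

```text
t 8.25 now [ 621.6 -108.5   17.1] yaw 94.1 F [ 0.8 -5.3  2.4] stopframe [ -46.  -144.1]
shift [2.1 0.  3.1] roll 0.1
```

Call:
arm_command(targets=[[1,0,0,0,0.5],[2,0,0,0,0.5],[3,0,0,0,0.5],[4,0,0,0,0.5],[4,0,0,0,0.5]])

```text
t: 8.75
eef_pos: [621.5, -106.5, 17.1]
tcp_rot: [3.139, 0.004, 1.642]
ft_force: [-0.6, -19.2, 0.3]
opening: 0.5
grip_force: 9.7
```

Call:
arm_command(targets=[[-15,0,0,0,0.5],[-30,0,-20,0,0.5],[-50,-15,-60,0,0.3],[-60,-15,-100,0,0.1],[-60,-15,-140,0,0]])

```text
t: 9.25
eef_pos: [609.6, -166.2, 158.0]
tcp_rot: [3.141, 0.0, 1.641]
ft_force: [1.0, -0.2, 0.3]
opening: 0.304
grip_force: 0.0
```

Call:
arm_command(targets=[[0,0,-40,0,0],[0,0,-60,0,0],[0,0,-60,0,0],[0,0,-60,0,0]])

```text
t: 9.65
eef_pos: [609.7, -164.8, 215.9]
tcp_rot: [3.141, 0.0, 1.643]
ft_force: [-0.3, 0.0, -0.8]
opening: 0.015
grip_force: 0.0
```

```bash
python3 - <<'E'
from h import *
go(0,0,0)
s=env.state();c=snap('wrist','w3.png');np.save('pics/s.npy',s,allow_pickle=True)
E
```

```text
t 9.65 now [ 609.7 -164.8  215.9] yaw 94.11 F [-0.3  0.  -0.8] stopframe [ -61.9 -199.5]
shift [ 208.1 -596.4  215.6] roll None
```

View pics/w3.png

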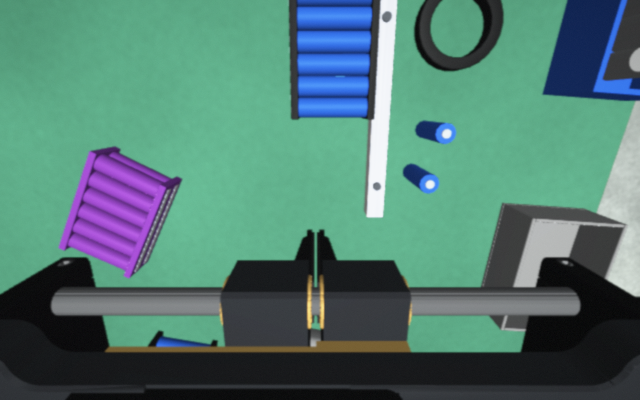

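Call:
arm_command(targets=[[30,0,-10,0,0],[65,5,-20,0,0],[95,10,-25,0,0],[105,10,-25,0,0],[105,10,-25,0,0]])

```text
t: 10.2
eef_pos: [612.0, -58.6, 239.6]
tcp_rot: [-3.14, -0.0, 1.644]
ft_force: [-0.2, -0.0, -0.7]
opening: 0.005
grip_force: 0.0
```

```bash
python3 - <<'E'
from h import *
go(0,0,0)
s=env.state();c=snap('wrist','w4.png');np.save('pics/s.npy',s,allow_pickle=True)
E
```

```text
t 10.2 now [612.  -58.6 239.6] yaw 94.22 F [-0.2 -0.  -0.7] stopframe [-52.2 -93.7]
shift [ 103.3 -605.6  240.7] roll None
```

View pics/w4.png

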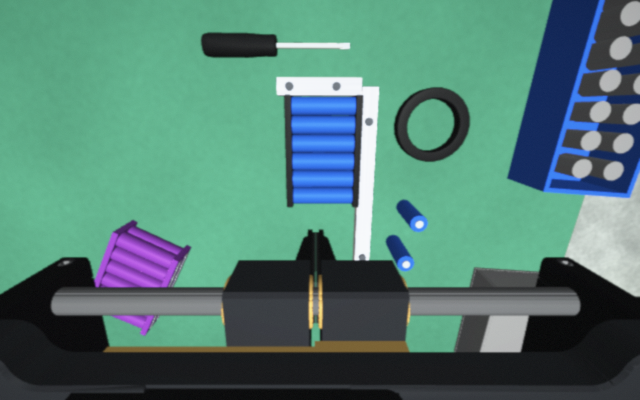

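The module now lies in the corner at about (285-360, 95-206). I'll enlarge this to check the fit.

```bash
python3 - <<'E'
from h import *
c=load('wrist');cv2.imwrite('pics/crop3.png',cv2.resize(c['frame'][70:215,265:385,::-1],None,fx=4,fy=4,interpolation=cv2.INTER_CUBIC))
E
```

```text
(no output)
```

View pics/crop3.png

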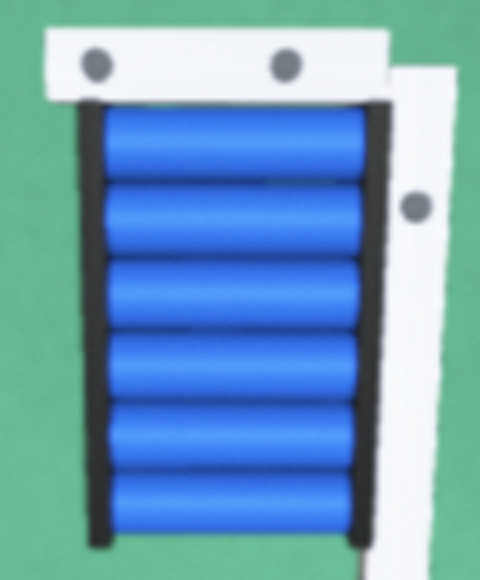

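Both sides look flush, with the module's end on the short rail at crop row 100 and its side on the long rail. A quick numerical check comes next, then the button.

```bash
python3 - <<'E'
from h import *
s=np.load('pics/s.npy',allow_pickle=True).item();c=load('wrist')
f=lambda l,z:(wrist(c,s,[(265+u/4,70+v/4) for u,v in l],z)-O)@RS
q=f([(79,100),(391,103),(373,547),(90,547)],46);print(q.round(1),q.mean(0).round(1))
d=q[1]-q[2];e=q[0]-q[3];print('ang',np.degrees([-np.arctan2(d[0],d[1]),-np.arctan2(e[0],e[1])]))
r=f([(47,100),(389,30),(391,67),(456,67),(428,575),(46,28)],25);print('rail',r.round(1))
go(503.2,377.3,110,94)
E
```

```text
[[-8.690e+01  7.000e-01]
 [-1.000e-01  3.000e-01]
 [ 5.000e-01 -1.294e+02]
 [-8.660e+01 -1.298e+02]] [-43.3 -64.6]
ang [0.2893389  0.12309003]
rail [[ -98.4    1.5]
 [   1.3   21.1]
 [   2.4   11. ]
 [  21.4   11.1]
 [  22.  -145.7]
 [ -98.    21.3]]
t 10.25 now [612.1 -59.7 239.6] yaw 94.16 F [ 0.  -0.8 -0.3] stopframe [-52.2 -94.8]
shift [443.7 -76.6 129.8] roll 0.16
```

The module measures as seated: its centre is at (-45.1, -66.0) relative to the rails measured in the same picture. Now for the button.

Call:
arm_command(targets=[[48,-12,10,0,0],[96,-25,20,0,0],[144,-37,30,0,0],[192,-50,40,0,0],[240,-62,50,0,0]])

```text
t: 10.75
eef_pos: [533.6, 172.7, 190.2]
tcp_rot: [-3.141, 0.0, 1.641]
ft_force: [1.1, 0.4, 0.1]
opening: 0.005
grip_force: 0.0
```

Call:
arm_command(targets=[[45,-8,10,0,0],[75,-14,20,0,0],[75,-14,20,0,0],[75,-14,20,0,0]])

```text
t: 11.15
eef_pos: [515.1, 245.6, 170.5]
tcp_rot: [-3.14, 0.001, 1.643]
ft_force: [0.0, 1.1, 0.2]
opening: 0.005
grip_force: 0.0
```

```bash
python3 - <<'E'
from h import *
go(503.2,377.3,110,94)
s=env.state();c=snap('wrist','w5.png');np.save('pics/s.npy',s,allow_pickle=True)
E
```

```text
t 11.15 now [515.1 245.6 170.5] yaw 94.13 F [0.  1.1 0.2] stopframe [-127.6  216.5]
shift [132.2  -2.3  60.4] roll 0.13
```

View pics/w5.png

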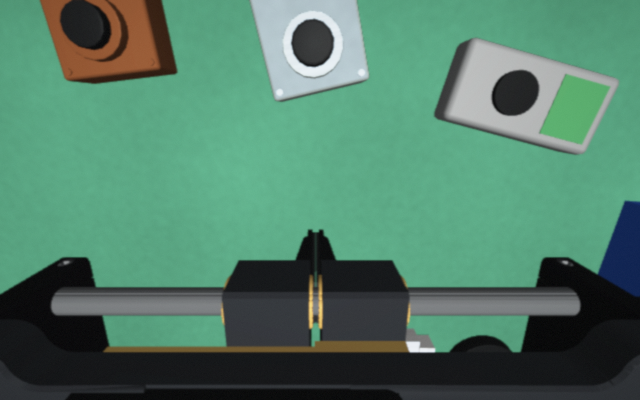

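The large button is centred at (312.5,42), and about 42 px across.

```bash
python3 - <<'E'
from h import *
s=np.load('pics/s.npy',allow_pickle=True).item();c=load('wrist');t=load('top')
f=c['frame'][5:85,280:345].astype(int)
m=((f.sum(2)<200)).astype(np.uint8);n,l,st,ce=cv2.connectedComponentsWithStats(m);i=1+np.argmax(st[1:,4]);u,v=ce[i]+[280,5];print(u,v,st[i])
tu,tv=170+290.5/8-.5,190+216.5/8-.5
for z in(44,50,56,62): print(z,wrist(c,s,[(u,v)],z)[0].round(1),px2w(t,tu,tv,z).round(1))
q=wrist(c,s,[(u,v)],54)[0];go(*q,100,94)
E
```

```text
312.19701086956525 42.63858695652174 [  12   15   41   46 1472]
44 [502.5 379.9] [504.1 379.4  44. ]
50 [502.7 378.9] [503.5 377.8  50. ]
56 [502.8 377.8] [502.8 376.2  56. ]
62 [502.9 376.7] [502.1 374.6  62. ]
t 11.2 now [515.4 245.1 170.9] yaw 94.06 F [0.5 0.5 0.1] stopframe [-127.3  216.1]
shift [133.6  -3.1  70.8] roll 0.06
```

Call:
arm_command(targets=[[45,-1,0,0,0],[90,-2,20,0,0],[133,-3,50,0,0],[133,-3,95,0,0],[133,-3,100,0,0]])

```text
t: 11.7
eef_pos: [501.0, 376.9, 66.8]
tcp_rot: [-3.135, 0.004, 1.642]
ft_force: [-1.1, -0.9, -0.1]
opening: 0.006
grip_force: 0.0
```

```bash
python3 - <<'E'
from h import *
go(502.7,378,60,94)
E
```

```text
t 11.7 now [501.  376.9  66.8] yaw 94.09 F [-1.1 -0.9 -0.1] stopframe [-132.5  348.5]
shift [1.  1.8 6.8] roll 0.09
```

Call:
arm_command(targets=[[1,1,0,0,0],[1,1,4,0,0],[1,1,8,0,0],[1,1,12,0,0],[1,1,12,0,0]])

```text
t: 12.2
eef_pos: [503.9, 379.6, 59.8]
tcp_rot: [3.14, -0.0, 1.642]
ft_force: [1.5, -1.8, 3.1]
opening: 0.006
grip_force: 1.4
```

Call:
arm_command(targets=[[-1,1,0,0,0],[-1,1,1,0,0],[-1,1,2,0,0],[-1,1,3,0,0],[-1,1,3,0,0]])

```text
t: 12.7
eef_pos: [504.6, 379.0, 56.4]
tcp_rot: [3.141, -0.0, 1.643]
ft_force: [-0.4, 0.1, 4.4]
opening: 0.004
grip_force: 2.4
```

Call:
arm_command(targets=[[0,-1,1,0,0],[0,-1,2,0,0],[0,-1,3,0,0],[0,-1,3,0,0]])

```text
t: 13.1
eef_pos: [504.6, 379.1, 55.9]
tcp_rot: [3.138, -0.001, 1.643]
ft_force: [-1.9, -5.9, 26.4]
opening: 0.007
grip_force: 13.4
```

The force rose from 3 N at 59.8 mm to 4.4 N at 56.4 mm, then met a hard stop at 55.9 mm. That matches a bottomed button. I'll retract.

Call:
arm_command(targets=[[0,0,-10,0,0],[0,0,-40,0,0],[0,0,-80,0,0],[-40,0,-110,0,0],[-80,0,-115,0,0]])

```text
t: 13.6
eef_pos: [509.7, 299.2, 171.2]
tcp_rot: [3.137, -0.001, 1.645]
ft_force: [0.4, -0.2, -0.5]
opening: 0.006
grip_force: 0.0
```

Call:
arm_command(targets=[[-40,-20,-40,0,0],[-60,-20,-50,0,0],[-60,-20,-50,0,0],[-60,-20,-50,0,0]])

```text
t: 14.0
eef_pos: [493.5, 237.6, 218.2]
tcp_rot: [3.141, -0.0, 1.641]
ft_force: [0.3, 0.2, -0.6]
opening: 0.005
grip_force: 0.0
```

```bash
python3 - <<'E'
from h import *
go(0,0,0)
c=snap('scene','s1.png');f=c['frame'][:,:,::-1]
T=np.linalg.inv(np.array(c['world_from_camera']));F=200/np.tan(np.radians(c['vertical_fov'])/2)
def pr(p): q=T[:3,:3]@np.array(p,float)+T[:3,3]; return (q[:2]/q[2]*F+[c['cx'],c['cy']])
a=pr((503,378,55)).astype(int);b=pr((617,-30,30)).astype(int);print(a,b)
k=lambda p,w:cv2.resize(f[max(p[1]-w,0):p[1]+w,max(p[0]-w,0):p[0]+w],(390,390),interpolation=cv2.INTER_CUBIC)
cv2.imwrite('pics/s1c.png',np.hstack([k(a,35),k(b,55)]))
E
```

```text
t 14.0 now [493.5 237.6 218.2] yaw 94.04 F [ 0.3  0.2 -0.6] stopframe [-149.7  210. ]
shift [-202.2 -509.1  218.1] roll None
[455 268] [306 220]
```

View pics/s1c.png

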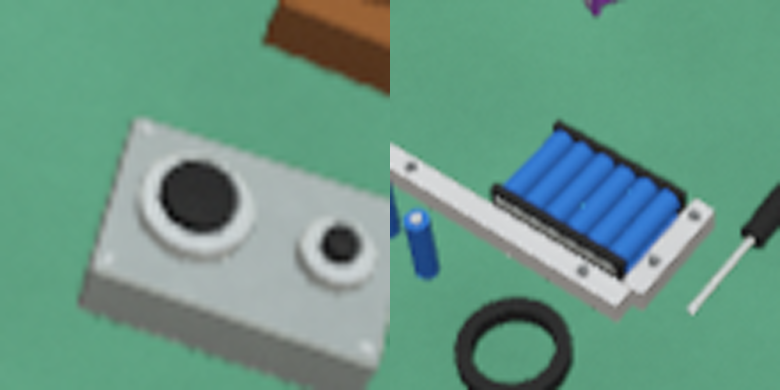

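The left half shows the large button at (200,195) back out, proud of its ring. The right half shows the module tight in the corner, with the screwdriver, tape and cells undisturbed. I'm handing it in.

```bash
python3 -c "
from cell import env
print(env.job_done())"
```

```text
the job is handed in; nothing more can be done
None
```

The module is seated flush in the corner of the stop, the larger button was pressed to its hard stop and came back out, and the job was handed in at about 14 s; no verdict was returned.

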